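# Clamp a card box in the cam press and leave the cam on its flat

### The job

Stand the small tall grey-board box in the open nest of the cam press, a flat against the jaw and a flat against the fence, and let go of it. Then take the crank's handle and turn it gently anticlockwise until the cam has gone over its crest and the follower rests in the cam's flat, and let go there, so that it stays shut on the box. The press stands on soft rubber feet: lead the handle so gently that it does not visibly lean or shift (at most 3 mm), and leave everything else where it is.

Things in the scene. Friction and masses are not known exactly. Their poses are not given: they have to be found in the camera images.
- box_mid (a point): the work: the small TALL octagonal open box of bare grey board, 56 mm across its flats, 46 mm high, walls 3 mm, about 70 g. The point is its centre, 23 mm above its underside; its x and y axes come out square through flats (flats every 45 degrees), z up. Grip it across two opposite flats (56 mm).
- press: hand cam press on soft rubber feet (gives 1 mm for every 8 N at the crank): grey base plate 100 x 250 x 10 mm. Origin on the table under its middle; +y runs from cam to fence, z up. In order along +y: crank over the cam, T-shaped aluminium follower, steel jaw with rubber face, open nest, steel fence. All but the crank is below 49 mm; crank arm's top at 58 mm, hub's at 62 mm.
- nest (a point): middle of the nest, on top of the base plate (10 mm above the table), axes as the press. Along y the gap is 64 mm: jaw face 32 mm to -y, fence face 32 mm to +y (fence top 46, jaw top 48 mm above the table); low rails, 6 mm high, 33 mm to either side in x. The box stands here, a flat towards the jaw, the opposite one towards the fence; the closing jaw pushes it the last 4 mm to the fence.
- cam_axis (a point): on the crank's upright axis, 60 mm above the table, axes as the press. Under the crank arm turns the cam, a steel disc of base radius 26 mm: a rise over 1.9 rad of turning leads up to a 26 mm wide flat, 40 mm from the axis; behind the flat's second corner it drops steeply to the open state. Let go on the rise or past the second corner, it springs open.
- handle: the crank's black upright handle, a round sleeve 20 mm across that spins freely on its pin, 68 mm from the axis. Origin at its centre, 90 mm above the table; reaches from 62 to 120 mm. Pinch it from above. The springs resist it on the rise by up to about 7 N, past the crest they pull it forward by up to about 7 N until the flat is square, then resist again as sharply.
- crank (a joint): crank angle, anticlockwise from above, stops at -0.6 and 4.7 rad; at 0 the handle lies to the press's -x side of the axis. Starts between -0.5 and 0, jaw open. The cam is clamped on the shaft at an unknown angle: its flat is square to the follower at a crank angle anywhere from 2.3 to 3.7, not reported, but to be felt or seen. Let go within 0.3 rad of it, the cam snaps square and stays.
- follower (a joint): how far the cam has pushed the follower along the press's +y, in m: 0 open; about 0.0154 at the cam's crest (either corner of the flat); about 0.0134 when the follower's face lies square on the cam's flat.
- jaw (a joint): how far the jaw's springs are compressed, in m: 0 when nothing is clamped, about 0.0054 when the box is clamped with the follower on the flat (about 17 N).
- dish: shallow octagonal greyboard dish with a red paper lining, 118 mm across, 34 mm high (a bystander; origin at the centre of its underside)
- glue_a: yellow glue bottle with a red nozzle, 42 mm across, 120 mm high (bystander; origin under its centre)
- glue_b: a second glue bottle like it (bystander)
- tape: brown desk tape dispenser, 75 x 150 mm, 117 mm high (bystander; origin under its centre)
- penstand: green open pen stand, 70 x 100 mm, 85 mm high (bystander; origin under its centre)
- folder: ivory rod-like bone folder, 12 mm thick, 142 mm long, lying flat along its x (bystander)
- weight: dark steel paperweight, a plain cylinder 52 mm across, 35 mm high (bystander)
- brush: paste brush lying flat (bystander)
- box: the same box; origin at the centre of its underside, axes as point box_mid
Things that resemble listed ones, but are neither listed nor needed, are in the scene too. What is shaped like the box but yellow is not meant.

How it is judged (in metres and radians):
On the way, in this order (a step that is already met when the one before it is completed fails the run):
1. the box stands in the nest, let go, the jaw still open (y of box_mid in the frame of nest between -0.009 and 0.009 m and x of box_mid in the frame of nest between -0.009 and 0.009 m and z of box_mid in the frame of nest between 0.02 and 0.026 m and angle between box_mid's own z axis and vertical below 0.08 rad and contact force between the fingers and box below 0.1 N and value of joint follower below 0.008 m), for 0.2 s.
2. the crank is turned until the follower rides up to the cam's crest with the box clamped (value of joint follower above 0.0146 m and value of joint jaw above 0.0035 m), for 0.02 s.
At the end, for the whole second after the job is handed in: The box stands upright on the plate in the nest against the fence (within 3 mm along y, 9 mm sideways), the jaw's springs are compressed 3.5 to 7.5 mm on it, the follower rests in the flat (12.4 to 14.2 mm of travel), crank and follower at rest (y of box_mid in the frame of nest between 0.001 and 0.007 m and x of box_mid in the frame of nest between -0.009 and 0.009 m and z of box_mid in the frame of nest between 0.02 and 0.026 m and angle between box_mid's own z axis and vertical below 0.08 rad and value of joint follower between 0.0124 and 0.0142 m and value of joint jaw between 0.0035 and 0.0075 m and velocity of joint crank between -0.05 and 0.05 rad/s and velocity of joint follower between -0.003 and 0.003 m/s); the robot touches nothing.
It fails at once if the press is pushed or pulled more than 3 mm on its rubber feet (about 24 N) (distance of press from where it was at the start of the episode above 0.003 m).
It fails at once if a bystander is disturbed (moved over 25 mm) (distance of any of dish, glue_a, glue_b, tape, penstand, folder, weight, brush from where it was at the start of the episode above 0.025 m).
It also fails if it takes over 69 s, if anything falls off the work surface, if the arm or the gripper's body presses on something with over 40 N, if the wrist force passes 120 N, or if a joint passes its speed limit or range.

### The arm

A 6-joint arm with a two-finger parallel gripper is mounted at the origin on the work surface. World frame = base frame: x ahead of the robot, y to its left, z up, the work surface at z = 0. Lengths are in mm, angles in rad, forces in N, time in s.
With the tool pointing down it reaches from about 350 to 775 mm from the base axis. Payload 7.3 kg.
Tool frame: the origin (TCP) lies midway between the tips of the shut fingers; the grasp point (between the pads) lies 19 mm behind it (bot.tcp_to_grasp is the distance from the TCP to the grasp point, in mm); z points along the fingers, y is the line along which they close (so a half turn about z gives the same grasp; the last joint's range is limited). The gripper opens to 92 mm and grips with 3 to 60 N. Pads are 19 mm wide; open, the fingers measure 130 mm over their backs; the gripper's body (75 mm by 190 mm) begins 47 mm behind the grasp point.
Start: joints at [1.044, 0.342, 1.524, -0, 1.275, -0.146], TCP at [195.11, 487.419, 226.741] pointing down, gripper open.
Joint ranges: [-2.53, 2.53], [-0.77, 2.02], [0.04, 2.7], [-1, 4.14], [0.28, 2.66], [-3.11, 3.11]. Speed limits (rad/s): [2.57, 2.57, 3.14, 3.14, 3.14, 3.14].

### API

Orientations are given as [roll, pitch, yaw] about the fixed x, y, z axes, in that order (R = Rz(yaw) Ry(pitch) Rx(roll)).
In Python, from plant import bot, viewer gives the robot as it stands. The module is installed in compiled form; this text tells all that it offers.
- The arm moves only by the shell command python3 -m handwheel 'ROWS'. ROWS is text: rows parted by semicolons, each of 7 numbers parted by spaces: the shift along the tool's x, y, z scaled (see below), then the turn, a rotation vector about the tool's x, y, z scaled (see below), then the opening, from -1 (shut) to 1 (fully open), so that 0 is half open. In form: tx ty tz rx ry rz gripper; .... A call has 1 to 8 rows; each row is the pose to reach, as a shift and turn from the pose commanded when the call began, along the tool's axes at that moment, turning the shorter way round; what a row does not reach only later rows make up. The controller multiplies each number of a shift by 10 cm and each number of a turn by pi rad. A row lasts 1/12 s, in which the tool goes at most 41.7 mm and 7.16 degrees, less where a joint would pass 70% of its speed; a pose out of reach is approached as far as the arm can. A call with a number of a shift or a turn outside -1 to 1 is refused whole. A call with a gripper value outside its range is refused whole. The fingers move at their own pace and stop on an object; the grip force is fixed at half the most. Time passes only in rows, so rows that repeat a pose let the fingers close. It gives the time, the measured TCP pose, the force, the opening and the grip force at its end, in the units of the state.
- bot.get_obs(): the state, without advancing time (a new reading comes with each control period).
- viewer.capture(name): name is "scene" or "top" or "wrist"; returns a dict with "frame" (420x560x3 uint8, red, green, blue), "fov_y" (degrees; the focal length in pixels is half the picture's height over the tangent of half this angle, whatever the lens; pixels are square), "cx", "cy" (the principal point, pixels), "dist_coeffs" ([k1, k2, p1, p2, k3] as OpenCV has them; the pictures are not rectified), "T" (4x4, takes a point from camera to world coordinates). Camera axes: x right, y down, z forward; pixel columns grow to the right and rows downward; lengths in mm; the calibration is good to about 2 mm. A picture is of the moment at which its call begins. There is no depth.
- bot.close_job(): hands the job in; it is judged then, once.
Trained networks look in a picture, given as the dict that the camera call returned (one of the last four; its "shot" number tells which), for a name from the list of things; names that differ only in an ending like _2 or _b are one class to them, and where a whole thing is asked for, a point or a joint stands for the part that bears it (a point fixed in the world has none). Each returns a list of dicts, best first, with "score" (0 to 1); they miss things now and then, are a little off and sometimes report something else, mostly with a low value. They report only what shows in the picture. A call takes as long as a camera call. They do not tell look-alikes from the thing itself.
- viewer.recognise(target, picture): "centre" ([column, row] in pixels, amid what is visible of it).
- viewer.cut_out(target, picture): "pixels" (420x560 bool, what is visible of it) and "centre" ([column, row] in pixels, amid what is visible of it).
The state is a dict: "time": time; "joint_positions": joint angles; "dq": joint speeds; "tau": joint torques, N m; "tool_pos": TCP position; "tcp_rot": TCP orientation; "contact_force": force on the tool from outside, world axes, zero at the start; "moment": the same for the moment, N m; "grip_width": finger opening in mm; "finger_force": force on a finger pad.
Only numpy, scipy, OpenCV 4.12 (cv2) and the standard library are available. Lean on these libraries where they do the work, as an engineer would, in place of code of your own. Each camera call takes 0.05 s, during which the arm holds its last target. There are 200 camera calls.

## Working session

There is one attempt and no reset: what is moved stays moved. The work goes in short steps, Python scripts to look and compute and a shell command to move; the robot and the scene stay as the last step left them, time stands still between calls to the robot, and variables do not carry over. Pictures are saved under pics/ and viewed, at most 13 in all, crops included, and the job is handed in when it is done.

```bash
mkdir -p pics
cat > h.py <<'E'
import numpy as np, cv2
from plant import bot, viewer
def K(p):
    f=210/np.tan(np.radians(p["fov_y"])/2)
    return np.array([[f,0,p["cx"]],[0,f,p["cy"]],[0,0,1.]])
def ray(p,uv):
    n=cv2.undistortPoints(np.array([[uv]],float),K(p),np.array(p["dist_coeffs"],float))[0,0]
    T=np.array(p["T"]); return T[:3,3],T[:3,:3]@np.array([n[0],n[1],1.])
def at(p,uv,z):
    o,d=ray(p,uv); return o+d*(z-o[2])/d[2]
def proj(p,X):
    T=np.linalg.inv(np.array(p["T"])); X=np.atleast_2d(np.array(X,float))
    r=cv2.Rodrigues(T[:3,:3])[0]
    return cv2.projectPoints(X,r,T[:3,3],K(p),np.array(p["dist_coeffs"],float))[0][:,0]
def save(p,name,crop=None,s=1):
    f=p["frame"][:,:,::-1]
    if crop: a,b,c,d=crop; f=f[b:d,a:c]
    cv2.imwrite("pics/"+name,cv2.resize(f,None,fx=s,fy=s,interpolation=cv2.INTER_CUBIC))
E
python3 - <<'E'
from h import *
ims=[]
for n in("scene","top"):
    p=viewer.capture(n); ims.append(p["frame"])
    print(n,p["fov_y"],np.round(p["T"],2).tolist())
    for t,z in(("box",23),("press",20),("handle",90),("cam_axis",60),("glue_a",60),("tape",60),("penstand",40),("weight",17),("folder",6),("dish",17),("brush",5)):
        for r in viewer.recognise(t,p)[:3]:print(t,round(r["score"],2),np.round(r["centre"]),np.round(at(p,r["centre"],z)))
    save(p,n+"0.png",None,1.4)
E
```

```text
scene 47.79376993365091 [[0.57, 0.69, -0.46, 1118.97], [0.82, -0.47, 0.32, -370.93], [0.01, -0.56, -0.83, 1138.84], [0.0, 0.0, 0.0, 1.0]]
box 0.82 [319. 175.] [451. 250.  23.]
box 0.72 [301. 194.] [480. 163.  23.]
box 0.66 [395. 226.] [719. 317.  23.]
press 0.59 [248. 244.] [534. -55.  20.]
handle 0.67 [229. 221.] [483. -79.  90.]
handle 0.36 [256. 239.] [570. -50.  90.]
cam_axis 0.92 [247. 246.] [558. -74.  60.]
glue_a 0.75 [310. 281.] [733.   3.  60.]
glue_a 0.71 [348. 266.] [756. 109.  60.]
glue_a 0.26 [151. 345.] [ 658. -403.   60.]
tape 0.82 [393. 228.] [734. 283.  60.]
tape 0.6 [122. 285.] [ 478. -393.   60.]
penstand 0.56 [376. 140.] [451. 474.  40.]
weight 0.87 [153. 345.] [ 643. -400.   17.]
weight 0.4 [395. 225.] [714. 322.  17.]
folder 0.57 [264. 174.] [346. 122.   6.]
dish 0.82 [126. 285.] [ 458. -386.   17.]
dish 0.19 [309. 283.] [721.  13.  17.]
brush 0.82 [326. 137.] [328. 377.   5.]
brush 0.48 [322. 176.] [448. 266.   5.]
top 55.000847969092725 [[0.01, -0.99, 0.16, 401.12], [-1.0, -0.01, -0.02, 32.41], [0.02, -0.16, -0.99, 1031.86], [0.0, 0.0, 0.0, 1.0]]
box 0.78 [224. 247.] [479. 165.  23.]
box 0.65 [183. 254.] [461. 265.  23.]
press 0.73 [306. 223.] [543. -41.  20.]
handle 0.65 [329. 246.] [480. -90.  90.]
cam_axis 0.97 [306. 228.] [525. -37.  60.]
glue_a 0.93 [243. 138.] [751. 120.  60.]
glue_a 0.72 [286. 152.] [715.  12.  60.]
glue_a 0.5 [307. 228.] [524. -40.  60.]
tape 0.71 [308. 227.] [526. -43.  60.]
tape 0.6 [174. 148.] [721. 294.  60.]
penstand 0.98 [ 94. 251.] [464. 478.  40.]
penstand 0.73 [288. 153.] [721.   6.  40.]
weight 0.73 [310. 225.] [539. -50.  17.]
weight 0.67 [444. 187.] [ 641. -403.   17.]
folder 0.78 [234. 297.] [356. 137.   6.]
folder 0.72 [443. 262.] [ 448. -392.    6.]
dish 0.73 [444. 258.] [ 458. -392.   17.]
brush 0.83 [134. 307.] [328. 383.   5.]
brush 0.35 [244. 304.] [341. 113.   5.]
```

View pics/top0.png

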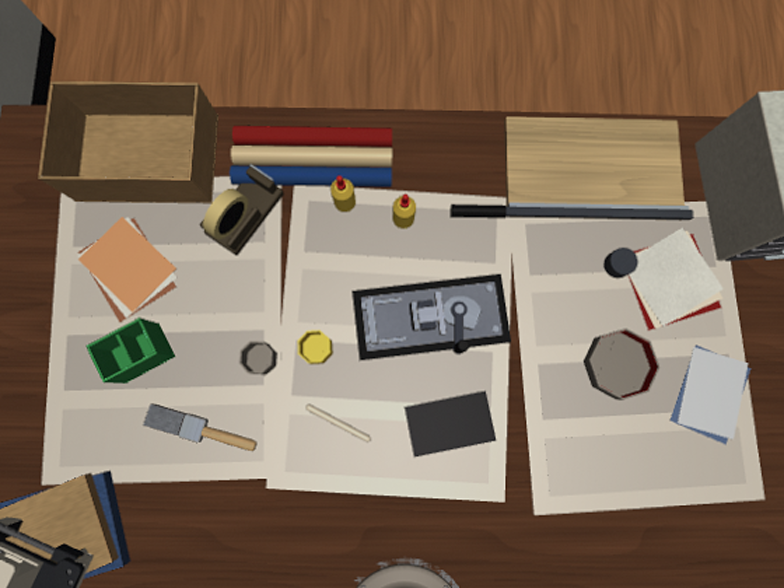

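View pics/scene0.png

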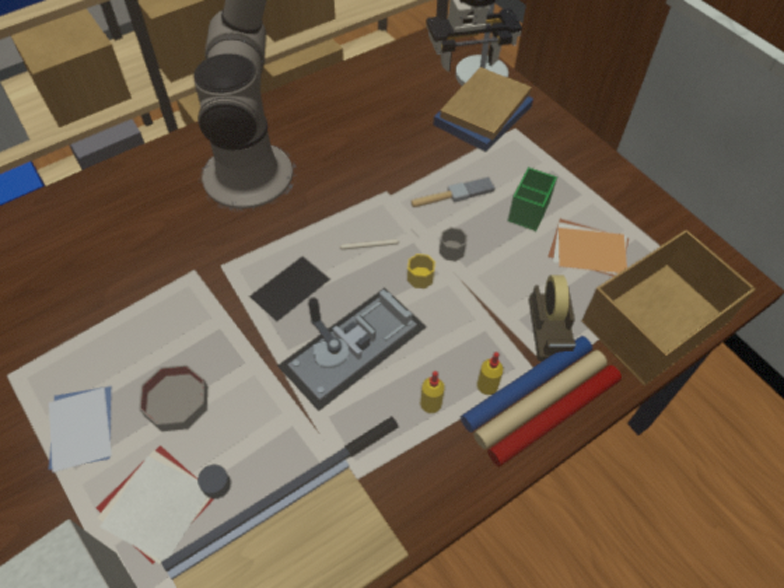

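Run:
```python
from h import *
p=viewer.capture("top");s=viewer.capture("scene")
a=cv2.resize(p["frame"][225:280,160:245],(400,259),interpolation=2);b=cv2.resize(p["frame"][185:265,240:375],(400,237),interpolation=2)
c=cv2.resize(s["frame"][150:210,280:345],(325,300),interpolation=2);d=cv2.resize(s["frame"][195:295,190:310],(360,300),interpolation=2)
im=np.zeros((570,800,3),np.uint8);im[:259,:400]=a;im[:237,400:800]=b;im[262:562,:325]=c;im[262:562,400:760]=d
cv2.imwrite("pics/c1.png",im[:,:,::-1])
r=viewer.cut_out("press",p)[0];m=r["pixels"].astype(np.uint8)
print(r["centre"],m.sum())
cn=max(cv2.findContours(m,0,2)[0],key=cv2.contourArea)
q=cv2.boxPoints(cv2.minAreaRect(cn));print(q)
P=np.array([at(p,x,10) for x in q]);print(np.round(P),np.linalg.norm(P-np.roll(P,1,0),axis=1))
for r in viewer.cut_out("box",p):
  m=r["pixels"].astype(np.uint8);print(r["score"],r["centre"],p["frame"][r["pixels"]].mean(0),at(p,r["centre"],35))
  cn=max(cv2.findContours(m,0,2)[0],key=cv2.contourArea);print(cv2.minAreaRect(cn))
o=bot.get_obs();print({k:np.round(v,3).tolist() for k,v in o.items()})
```

```text
[306.9, 225.7] 3849
[[256.896   211.27542]
 [354.5232  201.22556]
 [359.40656 248.66403]
 [261.77936 258.7139 ]]
[[ 573.   85.   10.]
 [ 603. -167.   10.]
 [ 480. -178.   10.]
 [ 452.   70.   10.]] [121.89670455 253.82181779 123.15053884 249.10365538]
0.89 [223.1, 246.6] [185.06567797 168.34322034  72.72881356] [479.47610487 164.80349246  35.        ]
((224.00003051757812, 247.50003051757812), (24.748737335205078, 21.92030906677246), 45.0)
0.87 [183.1, 256.4] [109.60190476 103.36761905  94.59428571] [454.27647447 262.0011963   35.        ]
((183.75001525878906, 255.25003051757812), (25.455841064453125, 23.33452033996582), 45.0)
{'time': 1.4, 'joint_positions': [1.044, 0.342, 1.524, -0.0, 1.275, -0.146], 'dq': [-0.0, 0.001, 0.0, 0.001, 0.001, 0.001], 'tau': [0.0, -43.114, -24.448, 0.072, 0.048, -0.0], 'tool_pos': [195.109, 487.428, 226.75], 'tcp_rot': [3.141, 0.0, 2.761], 'contact_force': [-0.903, 0.005, 1.198], 'moment': [0.002, 0.006, 0.037], 'finger_force': 0.0, 'grip_width': 91.996}
```

View pics/c1.png

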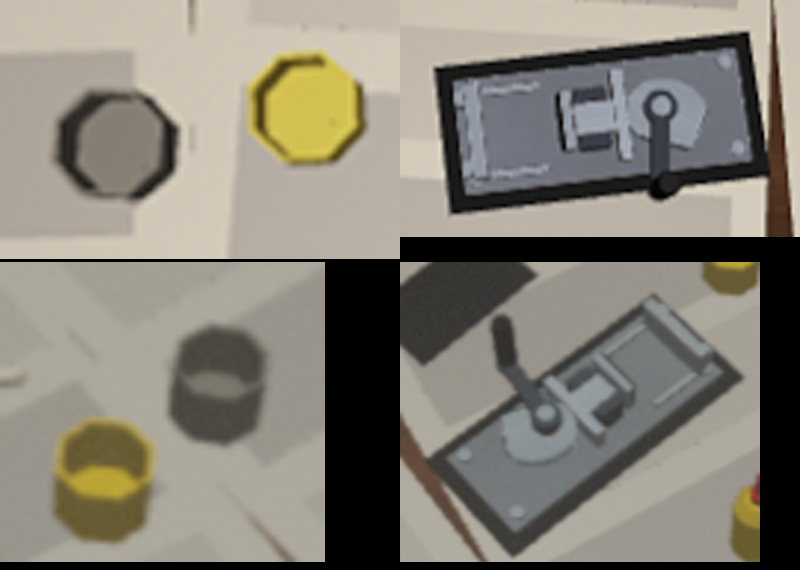

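```bash
cat >> h.py <<'E'
from scipy.spatial.transform import Rotation as R
def row(pos,yaw):
    o=bot.get_obs(); r0=R.from_euler("xyz",o["tcp_rot"]); r1=R.from_euler("xyz",[np.pi,0,yaw])
    t=r0.inv().apply(np.array(pos)-o["tool_pos"])/100; v=(r0.inv()*r1).as_rotvec()/np.pi
    print("row",np.round(t,3),np.round(v,4))
E
python3 -c "
from h import *
row([440,262,250],1.69)"
```

```text
row [-3.111 -1.183 -0.233] [ 0.     -0.      0.3408]
```

```bash
python3 -m handwheel '-1 -0.4 -0.1 0 0 0 1;-1 -0.4 -0.1 0 0 0 1;-1 -0.4 -0.1 0 0 0 1'; python3 -m handwheel '-1 -0.4 -0.1 0 0 0 1;-1 -0.4 -0.1 0 0 0 1;-1 -0.4 -0.1 0 0 0 1'; python3 -m handwheel '-1 -0.4 0 0 0 0.34 1;-1 -0.4 0 0 0 0.34 1;-1 -0.4 0 0 0 0.34 1;-1 -0.4 0 0 0 0.34 1;-1 -0.4 0 0 0 0.34 1;-1 -0.4 0 0 0 0.34 1;-1 -0.4 0 0 0 0.34 1;-1 -0.4 0 0 0 0.34 1'
python3 - <<'E'
from h import *
p=viewer.capture("wrist");save(p,"w1.png")
print(np.round(p["T"],3).tolist(),p["fov_y"]);o=bot.get_obs();print(o["tool_pos"],o["tcp_rot"])
for r in viewer.cut_out("box",p):
  m=r["pixels"].astype(np.uint8);cn=max(cv2.findContours(m,0,2)[0],key=cv2.contourArea)
  print(r["score"],r["centre"],p["frame"][r["pixels"]].mean(0),at(p,r["centre"],30),cv2.boundingRect(cn))
E
```

```text
time: 1.65
tool_pos: [274.7, 411.4, 237.0]
tcp_rot: [-3.141, 0.001, 2.761]
contact_force: [0.5, 1.2, -0.3]
grip_width: 91.8
finger_force: 0.0
time: 1.9
tool_pos: [353.3, 336.5, 247.3]
tcp_rot: [3.141, 0.002, 2.759]
contact_force: [0.7, 0.2, 1.0]
grip_width: 92.3
finger_force: 0.0
time: 2.57
tool_pos: [429.1, 264.4, 246.7]
tcp_rot: [3.142, -0.0, 1.754]
contact_force: [0.2, 0.3, -0.1]
grip_width: 91.7
finger_force: 0.0
[[0.983, 0.177, 0.046, 415.858], [0.183, -0.953, -0.242, 327.663], [0.001, 0.246, -0.969, 404.645], [0.0, 0.0, 0.0, 1.0]] 62.86007873161692
[429.1017921  264.43175575 246.74637601] [ 3.14148162e+00 -1.45164728e-04  1.74671494e+00]
0.63 [299.4, 253.7] [115.31374502 102.44322709  52.26593625] [470.78972275 183.78885559  30.        ] (277, 242, 47, 23)
0.56 [297.3, 187.3] [107.67392197 103.14414784  94.26735113] [452.77088095 260.4909755   30.        ] (274, 158, 55, 59)
0.45 [208.4, 58.3] [124.72688736 121.14876867 113.24808236] [337.71435201 374.48793979  30.        ] (162, 0, 93, 162)
```

View pics/w1.png

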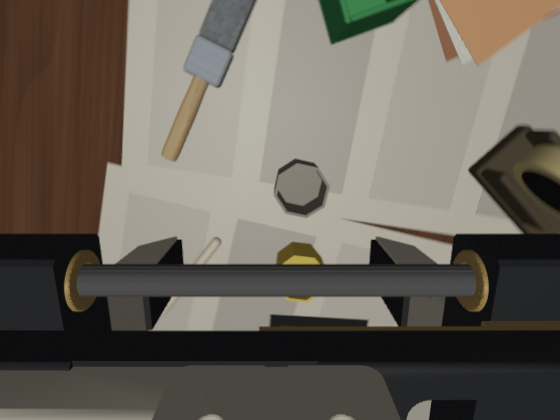

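```bash
cat >> h.py <<'E'
from scipy.optimize import minimize
def octo(x,y,psi,z0=0):
    a=psi+np.pi/8+np.arange(8)*np.pi/4; r=28/np.cos(np.pi/8)
    return np.array([[x+r*np.cos(t),y+r*np.sin(t),z] for t in a for z in(z0,z0+46)])
def fitbox(p,m,x0,z0=0):
    S=4
    M=cv2.resize(m.astype(np.float32),None,fx=S,fy=S,interpolation=1)>.5
    def cost(v):
        h=cv2.convexHull(proj(p,octo(*v,z0)).astype(np.float32)); I=np.zeros(M.shape,np.uint8)
        cv2.fillConvexPoly(I,np.round((h+.5)*S*16-8).astype(np.int32),1,shift=4); return (I.astype(bool)^M).sum()/S/S
    best=min((minimize(cost,[x0[0],x0[1],s],method="Nelder-Mead",options=dict(initial_simplex=[[x0[0],x0[1],s],[x0[0]+6,x0[1],s],[x0[0],x0[1]+6,s],[x0[0],x0[1],s+.15]],xatol=.05,fatol=.2)) for s in(0,.26,.52)),key=lambda r:r.fun)
    return best.x,best.fun
E
python3 - <<'E'
from h import *
for n in("wrist","top"):
  p=viewer.capture(n)
  for r in viewer.cut_out("box",p):
    X=at(p,r["centre"],30)
    if np.hypot(X[0]-453,X[1]-260)<20:
        v,c=fitbox(p,r["pixels"],X); print(n,v,np.mod(v[2],np.pi/4),c,r["pixels"].sum()); break
row([v[0],v[1],120],1.69)
E
```

```text
wrist [ 4.55787631e+02  2.61094834e+02 -2.87638159e-02] 0.7566343475265743 46.75 2463
top [4.59072657e+02 2.61809559e+02 3.49480014e-02] 0.03494800137438703 37.75 500
row [-0.085  0.29   1.267] [-0.     -0.      0.0235]
```

Run:
```python
from h import *
row([456.3,261.2,120],1.55);row([456.3,261.2,14],1.55)
```

```text
row [-0.085  0.262  1.267] [-0.     -0.      0.0681]
row [-0.085  0.262  2.327] [-0.     -0.      0.0681]
```

```bash
python3 -m handwheel '-0.085 0.262 1 0 0 0.068 1;-0.085 0.262 1 0 0 0.068 1;-0.085 0.262 1 0 0 0.068 1;-0.085 0.262 1 0 0 0.068 1' >/dev/null
python3 - <<'E'
from h import *
p=viewer.capture("wrist")
for r in viewer.cut_out("box",p):
    X=at(p,r["centre"],30)
    if np.hypot(X[0]-455,X[1]-260)<25:
        v,c=fitbox(p,r["pixels"],X); print(v,np.mod(v[2],np.pi/4),c,r["pixels"].sum())
row([456.3,261.2,14],1.55)
row([v[0],v[1],14],1.57+v[2])
E
```

```text
[ 4.55944281e+02  2.61139843e+02 -2.46433258e-02] 0.7607548375492081 114.375 4677
row [1.000e-03 1.000e-03 1.329e+00] [-0.0003  0.0001 -0.0004]
row [ 0.    -0.003  1.329] [-0.0003  0.0001  0.0011]
```

Consistent. Descend, grip, lift.

```bash
python3 -m handwheel '0 0 0.4 0 0 0 1;0 0 0.8 0 0 0 1;0 0 1 0 0 0 1;0 0 1 0 0 0 1' >/dev/null
python3 -m handwheel '0 0 0.2 0 0 0 1;0 0 0.33 0 0 0 1;0 0 0.33 0 0 0 1;0 0 0.33 0 0 0 1;0 0 0.33 0 0 0 0;0 0 0.33 0 0 0 -1;0 0 0.33 0 0 0 -1;0 0 0.33 0 0 0 -1'
python3 -m handwheel '0 0 0 0 0 0 -1;0 0 0 0 0 0 -1;0 0 0 0 0 0 -1;0 0 0 0 0 0 -1'
```

```text
time: 4.3
tool_pos: [456.9, 261.3, 14.6]
tcp_rot: [3.14, -0.001, 1.547]
contact_force: [0.1, 0.5, 0.2]
grip_width: 69.7
finger_force: 0.0
time: 4.63
tool_pos: [456.5, 261.2, 13.9]
tcp_rot: [3.141, -0.0, 1.547]
contact_force: [-1.7, -1.1, 2.8]
grip_width: 56.0
finger_force: 30.0
```

```bash
python3 -m handwheel '0 0 -0.2 0 0 0 -1;0 0 -0.5 0 0 0 -1;0 0 -0.8 0 0 0 -1;0 0 -1 0 0 0 -1' | tail -2
python3 -m handwheel '-0.4 0 -0.4 0 0 0 -1;-0.7 0.1 -0.7 0 0 0 -1;-1 0.2 -1 0 0 0 -1;-1 0.2 -1 0 0 0 -1' >/dev/null
python3 -m handwheel '-0.4 0.1 0 0 0 0 -1;-0.7 0.2 0 0 0 0 -1;-1 0.3 -0.1 0 0 0 -1;-1 0.3 -0.1 0 0 0 -1' >/dev/null
python3 -m handwheel '-0.4 0.1 0 0 0 -0.044 -1;-0.7 0.2 0 0 0 -0.044 -1;-1 0.2 -0.1 0 0 -0.044 -1;-1 0.2 -0.1 0 0 -0.044 -1'
python3 - <<'E'
from h import *
p=viewer.capture("wrist");save(p,"w2.png")
np.savez("w2.npz",**{k:v for k,v in p.items()})
q=viewer.capture("top");np.savez("t2.npz",**{k:v for k,v in q.items()})
for t,z in(("press",10),("cam_axis",60),("handle",90)):
  for r in viewer.recognise(t,p)[:1]:print(t,r["score"],r["centre"],at(p,r["centre"],z))
E
```

```text
grip_width: 55.8
finger_force: 30.0
time: 5.97
tool_pos: [520.0, -44.8, 234.4]
tcp_rot: [3.141, 0.002, 1.682]
contact_force: [0.4, 0.1, -0.1]
grip_width: 55.6
finger_force: 30.0
press 0.81 [296.3, 130.9] [535.31285826   9.39825078  10.        ]
cam_axis 0.56 [292.3, 133.6] [528.7122797    7.83112532  60.        ]
handle 0.56 [219.9, 225.6] [471.10933833 -80.7996994   90.        ]
```

View pics/w2.png

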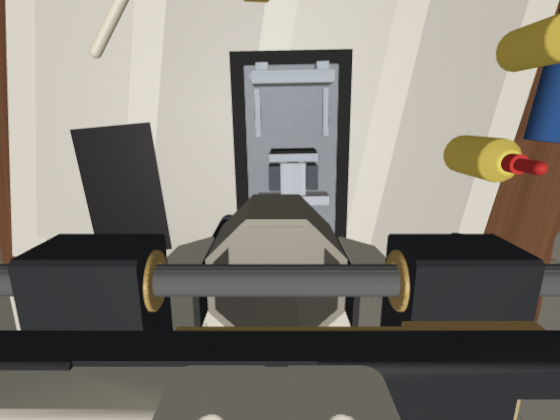

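Run:
```python
from h import *
p={k:(v if v.ndim else v.item()) for k,v in np.load("w2.npz").items()}
save(p,"w2c.png",(225,45,360,215),3.5)
g=cv2.cvtColor(p["frame"],7).astype(int)
print("col275-310 rows 45-170",g[45:172,295:306].mean(1).astype(int).tolist())
print("row 108 cols 235-355",g[106:111,228:356].mean(0).astype(int).tolist())
print("row 145 cols",g[143:148,228:356].mean(0).astype(int).tolist())
```

```text
col275-310 rows 45-170 [214, 215, 215, 214, 191, 103, 45, 45, 44, 45, 45, 45, 45, 45, 45, 45, 45, 45, 55, 114, 150, 156, 156, 152, 163, 182, 184, 183, 185, 186, 186, 185, 187, 188, 189, 188, 183, 150, 97, 90, 103, 139, 156, 156, 156, 155, 155, 155, 156, 156, 156, 156, 156, 156, 156, 156, 156, 156, 156, 156, 156, 155, 155, 154, 154, 153, 153, 153, 153, 154, 154, 154, 154, 154, 154, 153, 153, 153, 153, 153, 153, 153, 153, 153, 153, 152, 152, 152, 152, 152, 153, 153, 153, 153, 153, 153, 152, 152, 152, 152, 152, 152, 130, 75, 21, 35, 43, 44, 122, 172, 185, 187, 186, 186, 186, 184, 162, 127, 165, 188, 191, 191, 191, 191, 191, 191, 191]
row 108 cols 235-355 [208, 208, 208, 178, 100, 44, 45, 45, 45, 46, 46, 45, 46, 46, 46, 46, 50, 123, 154, 157, 156, 156, 156, 156, 157, 157, 151, 173, 185, 185, 185, 182, 152, 142, 156, 156, 155, 156, 155, 155, 154, 154, 154, 154, 154, 155, 156, 156, 157, 157, 156, 156, 156, 157, 157, 157, 157, 157, 156, 156, 156, 156, 156, 155, 155, 154, 154, 154, 153, 153, 154, 154, 154, 155, 155, 155, 155, 154, 154, 154, 154, 153, 153, 153, 153, 153, 153, 153, 153, 152, 151, 152, 151, 152, 126, 165, 184, 184, 185, 185, 158, 145, 151, 151, 152, 152, 152, 151, 149, 121, 71, 45, 44, 45, 45, 45, 46, 46, 46, 45, 45, 45, 140, 199, 212, 212, 212, 212]
row 145 cols [206, 206, 206, 206, 206, 166, 71, 44, 44, 44, 45, 46, 45, 46, 46, 46, 45, 45, 104, 140, 150, 151, 152, 152, 152, 152, 152, 152, 153, 153, 153, 152, 151, 151, 152, 152, 152, 153, 153, 153, 154, 154, 154, 152, 152, 151, 150, 151, 151, 151, 151, 151, 151, 150, 150, 150, 150, 150, 150, 150, 150, 150, 151, 150, 150, 149, 149, 148, 148, 148, 149, 148, 148, 148, 148, 147, 147, 146, 147, 147, 147, 146, 146, 145, 145, 147, 150, 151, 151, 151, 150, 151, 151, 151, 151, 151, 150, 149, 150, 151, 151, 151, 150, 150, 149, 149, 149, 147, 124, 75, 44, 44, 45, 45, 45, 45, 45, 45, 46, 45, 46, 169, 206, 212, 212, 212, 212, 212]
```

View pics/w2c.png

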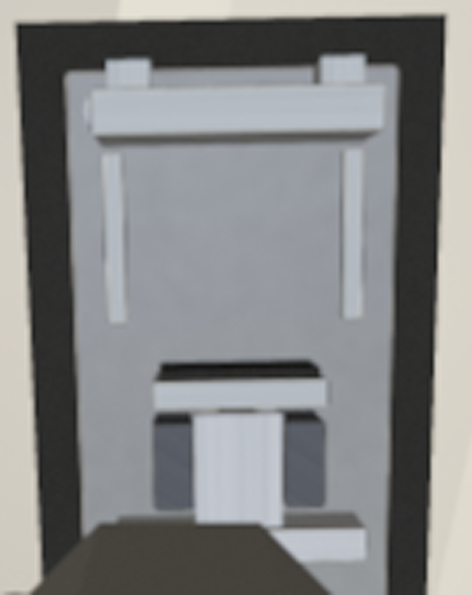

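Run:
```python
from h import *
p={k:(v if v.ndim else v.item()) for k,v in np.load("w2.npz").items()}
print(np.round(p["T"][:3,3]))
for n,uv,z in(("fence top inner L",(255,83.5),46),("fence inner",(300,82.2),46),("fence R",(333,82),46),("fence base",(300,85.8),10),
 ("jawbase",(300,147),10),("jawrub top",(300,152.5),48),("jaw L",(269,153.5),48),("jaw R",(318,153),48),
 ("plateL108",(244.7,108),10),("plateR108",(337.5,108),10),("plateL145",(246,145),10),("plateR145",(337,145),10),("plate end",(300,63.7),10),
 ("railL in",(260,108),16),("railR in",(322.7,108),16),("railL in16",(260,108),16),("matL",(231.5,108),0),("matR",(350,108),0),("mat end",(300,50),0)):
  print(n,uv,np.round(at(p,uv,z),1))
```

```text
[511.  20. 392.]
fence top inner L (255, 83.5) [488.4  49.8  46. ]
fence inner (300, 82.2) [530.8  55.7  46. ]
fence R (333, 82) [562.   59.4  46. ]
fence base (300, 85.8) [533.3  55.9  10. ]
jawbase (300, 147) [541.5  -7.3  10. ]
jawrub top (300, 152.5) [539.2 -10.   48. ]
jaw L (269, 153.5) [508.7 -14.4  48. ]
jaw R (318, 153) [557.1  -8.5  48. ]
plateL108 (244.7, 108) [477.5  27.   10. ]
plateR108 (337.5, 108) [576.1  38.1  10. ]
plateL145 (246, 145) [482.4 -11.8  10. ]
plateR145 (337, 145) [581.6  -0.6  10. ]
plate end (300, 63.7) [530.5  77.5  10. ]
railL in (260, 108) [494.   28.7  16. ]
railR in (322.7, 108) [559.6  36.1  16. ]
railL in16 (260, 108) [494.   28.7  16. ]
matL (231.5, 108) [462.2  25.6   0. ]
matR (350, 108) [591.5  40.1   0. ]
mat end (300, 50) [529.3  92.4   0. ]
```

```bash
python3 -c "
from h import *
row([528,22.8,134],1.696);row([528,22.8,26],1.696)"
```

```text
row [0.603 0.163 0.993] [-0.0003 -0.0003 -0.003 ]
row [0.602 0.164 2.073] [-0.0003 -0.0003 -0.003 ]
```

```bash
python3 -m handwheel '0.3 0.08 0.1 0 0 -0.003 -1;0.6 0.163 0.3 0 0 -0.003 -1;0.603 0.163 0.6 0 0 -0.003 -1;0.603 0.163 0.9 0 0 -0.003 -1;0.603 0.163 1 0 0 -0.003 -1;0.603 0.163 1 0 0 -0.003 -1'
python3 -c "
from h import *
row([528,22.8,70],1.696);row([528,22.8,25],1.696)"
```

```text
time: 6.72
tool_pos: [526.5, 22.6, 131.2]
tcp_rot: [-3.136, -0.002, 1.696]
contact_force: [-0.1, 0.6, -1.2]
grip_width: 55.9
finger_force: 30.0
row [-0.001  0.018  0.612] [-0.0019 -0.0005  0.0002]
row [-0.002  0.021  1.062] [-0.0019 -0.0005  0.0002]
```

```bash
python3 -m handwheel '0 0.01 0.3 0 0 0 -1;0 0.01 0.6 0 0 0 -1;0 0.01 0.7 0 0 0 -1;0 0.01 0.75 0 0 0 -1;0 0.01 0.75 0 0 0 -1;0 0.01 0.75 0 0 0 -1'
python3 - <<'E'
from h import *
a=viewer.capture("wrist");b=viewer.capture("scene")
im=np.zeros((500,800,3),np.uint8)
im[:500,:400]=cv2.resize(a["frame"][90:350,180:388],(400,500),interpolation=2);im[:400,400:]=cv2.resize(b["frame"][160:280,200:320],(400,400),interpolation=2)
cv2.imwrite("pics/pl.png",im[:,:,::-1]);row([528,22.8,25],1.696)
E
```

```text
time: 7.22
tool_pos: [530.7, 21.3, 60.3]
tcp_rot: [3.139, 0.0, 1.695]
contact_force: [0.4, 0.7, -1.2]
grip_width: 56.0
finger_force: 30.0
row [ 0.018 -0.027  0.355] [ 0.001   0.0002 -0.0004]
```

View pics/pl.png

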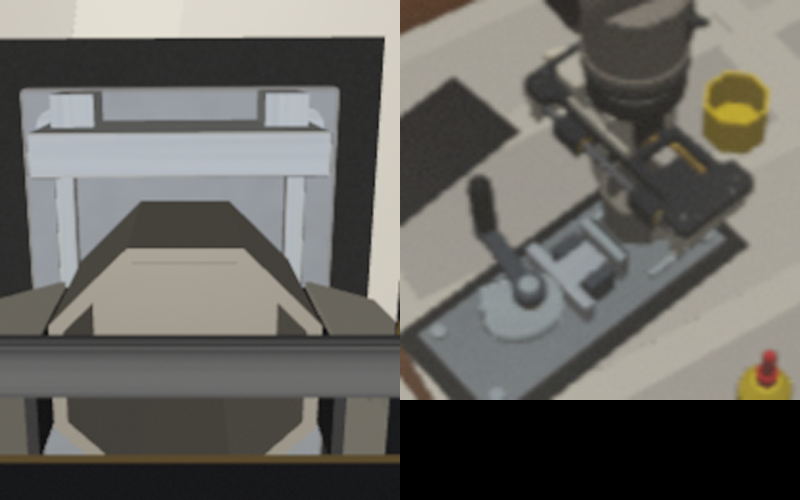

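```bash
python3 -m handwheel '0.015 -0.02 0 0 0 0 -1;0.015 -0.02 0.1 0 0 0 -1;0.015 -0.02 0.2 0 0 0 -1;0.015 -0.02 0.25 0 0 0 -1;0.015 -0.02 0.28 0 0 0 -1;0.015 -0.02 0.3 0 0 0 -1;0.015 -0.02 0.32 0 0 0 -1;0.015 -0.02 0.32 0 0 0 -1'
python3 -m handwheel '0 0 0 0 0 0 -1;0 0 0 0 0 0 -1'
```

```text
time: 7.98
tool_pos: [527.3, 22.7, 26.3]
tcp_rot: [-3.141, -0.0, 1.695]
contact_force: [0.4, 0.2, -0.6]
grip_width: 55.5
finger_force: 30.0
time: 8.15
tool_pos: [527.6, 22.7, 26.9]
tcp_rot: [3.141, 0.0, 1.695]
contact_force: [-0.1, 0.5, -0.4]
grip_width: 55.7
finger_force: 30.0
```

```bash
python3 -m handwheel '0 0 0.01 0 0 0 -1;0 0 0.02 0 0 0 -1;0 0 0.025 0 0 0 -1;0 0 0.025 0 0 0 -1'
python3 -m handwheel '0 0 0 0 0 0 0.3;0 0 0 0 0 0 1;0 0 0 0 0 0 1;0 0 0 0 0 0 1;0 0 0 0 0 0 1;0 0 0 0 0 0 1'
python3 -m handwheel '0 0 -0.2 0 0 0 1;0 0 -0.5 0 0 0 1;0 0 -0.8 0 0 0 1;0 0 -1 0 0 0 1;0 0 -1 0 0 0 1'
python3 -m handwheel '-0.3 0 -0.3 0 0 0 1;-0.6 0 -0.6 0 0 0 1;-0.9 -0.2 -0.9 0 0 0 1;-1 -0.2 -1 0 0 0 1;-1 -0.2 -1 0 0 0 1'
python3 - <<'E'
from h import *
p=viewer.capture("wrist");save(p,"w3.png");np.savez("w3.npz",**p)
for n in("wrist","top"):
  if n=="top":p=viewer.capture(n);np.savez("t3.npz",**p)
  for t,z in(("box",35),("press",10),("cam_axis",60),("handle",90)):
    for r in viewer.recognise(t,p)[:2]:print(n,t,r["score"],r["centre"],at(p,r["centre"],z))
E
```

```text
time: 8.48
tool_pos: [527.3, 22.7, 24.1]
tcp_rot: [-3.142, -0.0, 1.695]
contact_force: [0.1, -0.4, -1.0]
grip_width: 55.8
finger_force: 30.0
time: 8.98
tool_pos: [527.4, 22.7, 24.3]
tcp_rot: [3.141, -0.0, 1.695]
contact_force: [-0.7, 0.4, -0.3]
grip_width: 88.3
finger_force: 0.0
time: 9.4
tool_pos: [529.9, 22.5, 128.7]
tcp_rot: [3.133, 0.002, 1.695]
contact_force: [1.2, 0.1, 0.9]
grip_width: 91.8
finger_force: 0.0
time: 9.82
tool_pos: [520.9, -82.2, 226.9]
tcp_rot: [3.137, 0.003, 1.692]
contact_force: [0.3, -0.1, 0.5]
grip_width: 92.0
finger_force: 0.0
wrist box 0.81 [295.0, 72.4] [525.81274481  26.90031945  35.        ]
wrist press 0.77 [294.9, 157.0] [538.41347265 -55.396654    10.        ]
wrist cam_axis 0.94 [290.5, 159.9] [530.98572357 -53.58790609  60.        ]
wrist handle 0.89 [221.2, 198.1] [473.06046065 -90.84148583  90.        ]
wrist handle 0.54 [92.2, 2.2] [361.99307886  51.22832894  90.        ]
top box 0.85 [279.0, 229.2] [524.32204234  27.51075106  35.        ]
top box 0.59 [224.3, 244.5] [484.69071108 162.02130156  35.        ]
top press 0.69 [290.2, 226.4] [534.95211319  -1.1352589   10.        ]
top cam_axis 0.85 [292.3, 227.7] [525.28264021  -4.61888205  60.        ]
```

View pics/w3.png

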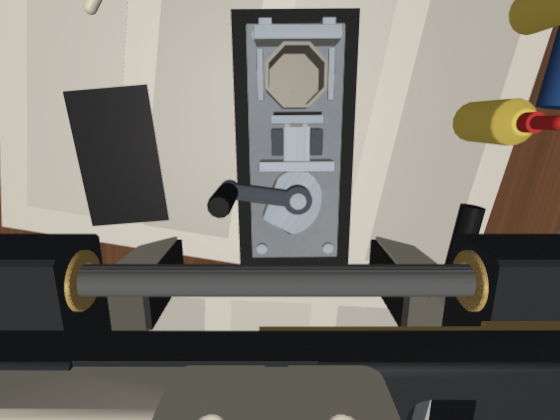

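Run:
```python
from h import *
p={k:(v if v.ndim else v.item()) for k,v in np.load("w3.npz").items()}
save(p,"cam.png",(200,150,350,260),5)
h=at(p,(298,201),62);ht=at(p,(218.5,204),120);hb=at(p,(231.5,190),62)
print("hub",h,"handle top",ht,"bot",hb,np.linalg.norm((ht-h)[:2]),np.linalg.norm((hb-h)[:2]))
for uv in((262,58),(295,58),(328,58)):print(at(p,uv,46))
print("plate",[np.round(at(p,uv,10),1) for uv in((249,215),(343,100))])
```

```text
hub [543.27382537 -91.74747584  62.        ] handle top [475.17951527 -88.4557752  120.        ] bot [478.59318654 -88.66339575  62.        ] 68.17382460325999 64.75412410255615
[493.65187075  34.08573892  46.        ]
[523.67001455  37.78466575  46.        ]
[553.7226455   41.50142251  46.        ]
plate [array([ 495.6, -126.5,   10. ]), array([580.3,   9.4,  10. ])]
```

View pics/cam.png

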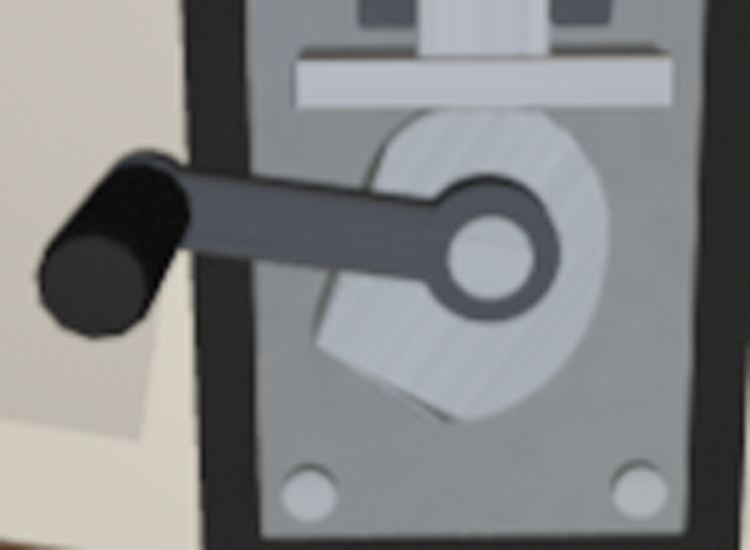

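Run:
```python
from h import *
p={k:(v if v.ndim else v.item()) for k,v in np.load("w3.npz").items()}
h=at(p,(298,201.4),62)
ht=at(p,(219,207.4),120); d=ht-h
print("hub",h,"hand",ht,np.linalg.norm(d[:2]),"dir",np.arctan2(d[1],d[0]),"crank",(np.arctan2(d[1],d[0])-(np.pi+.125)+np.pi)%(2*np.pi)-np.pi)
for z in(30,40,46):
  a=at(p,(263.2,218.4),z);b=at(p,(292,234),z);m=(a+b)/2-h
  t=b-a; n=np.arctan2(-t[0],t[1]); n=np.arctan2(m[1],m[0])
  t2=np.arctan2(t[1],t[0])-np.pi/2
  print(z,"w",np.linalg.norm(t[:2]),"r",np.linalg.norm(m[:2]),np.linalg.norm((a-h)[:2]),np.linalg.norm((b-h)[:2]),"turn to +y",(np.pi/2+.125-n)%(2*np.pi),(np.pi/2+.125-t2)%(2*np.pi))
```

```text
hub [543.32835331 -92.14104587  62.        ] hand [475.79671832 -91.186474   120.        ] 67.53838117613815 dir 3.1274584139688733 crank -0.13913423962091986
30 w 35.864066518775005 r 40.20649862851168 43.71834691699905 44.32772090244997 turn to +y 3.643656414617628 3.662261563475822
40 w 34.85281814344693 r 37.497916931466214 41.73728768830304 40.95785432724959 turn to +y 3.686923545340856 3.6622615634758215
46 w 34.246069118249984 r 35.91050773081339 40.605408703726376 38.94517351352977 turn to +y 3.715984486477018 3.6622615634758224
```

```bash
python3 -c "
from h import *
row([475.4,-91.2,150],-.014);row([475.4,-91.2,75],-.014)
p={k:(v if v.ndim else v.item()) for k,v in np.load('w3.npz').items()}
h=at(p,(298,201.4),62);a=at(p,(263.2,218.4),41)-h
print((np.pi/2+.125-np.arctan2(a[1],a[0])-.319)%6.2832,np.linalg.norm(a[:2]))
"
```

```text
row [-0.072 -0.456  0.736] [-4.000e-04  1.000e-04  5.442e-01]
row [-0.073 -0.455  1.486] [-4.000e-04  1.000e-04  5.442e-01]
3.8038991879367847 41.545534000760505
```

```bash
python3 -m handwheel '-0.07 -0.456 0.3 0 0 0.544 1;-0.07 -0.456 0.5 0 0 0.544 1;-0.07 -0.456 0.6 0 0 0.544 1;-0.07 -0.456 0.6 0 0 0.544 1;-0.07 -0.456 0.6 0 0 0.544 1;-0.07 -0.456 0.6 0 0 0.544 1;-0.07 -0.456 0.6 0 0 0.544 1;-0.07 -0.456 0.6 0 0 0.544 1' >/dev/null
python3 -m handwheel '0 0 0 0 0 0.23 1;0 0 0 0 0 0.23 1;0 0 0 0 0 0.23 1;0 0 0 0 0 0.23 1;0 0 0 0 0 0.23 1;0 0 0 0 0 0.23 1;0 0 0 0 0 0.23 1'
python3 -c "
from h import *
print(bot.get_obs()['joint_positions']);row([475.4,-91.2,75],-.014)
p=viewer.capture('wrist');save(p,'w4.png')
for r in viewer.recognise('handle',p)[:2]:print(r['score'],r['centre'],at(p,r['centre'],95))"
```

```text
time: 11.57
tool_pos: [475.5, -91.4, 164.1]
tcp_rot: [-3.141, 0.0, -0.031]
contact_force: [0.1, -0.2, -0.2]
grip_width: 91.4
finger_force: 0.0
[-3.48355036e-01  3.31842183e-01  1.72779914e+00  1.33875121e-04
  1.08207076e+00  1.25315595e+00]
row [-0.001 -0.002  0.891] [-0.      0.     -0.0053]
0.74 [270.7, 218.2] [474.70698024 -89.24926807  95.        ]
```

```bash
python3 -m handwheel '0 0.01 0.3 0 0 -0.005 1;0 0.01 0.6 0 0 -0.005 1;0 0.01 0.8 0 0 -0.005 1;0 0.01 0.89 0 0 -0.005 1;0 0.01 0.89 0 0 -0.005 1;0 0.01 0.89 0 0 -0.005 0' 
python3 -m handwheel '0 0 0 0 0 0 -0.2;0 0 0 0 0 0 -0.435;0 0 0 0 0 0 -0.435;0 0 0 0 0 0 -0.435;0 0 0 0 0 0 -0.435;0 0 0 0 0 0 -0.435;0 0 0 0 0 0 -0.435'
```

```text
time: 12.17
tool_pos: [475.8, -92.7, 75.6]
tcp_rot: [-3.142, -0.0, -0.011]
contact_force: [0.3, 0.2, 0.3]
grip_width: 88.1
finger_force: 0.0
time: 12.75
tool_pos: [475.5, -92.6, 75.4]
tcp_rot: [-3.142, -0.0, -0.012]
contact_force: [0.7, -0.9, -0.2]
grip_width: 43.0
finger_force: 0.0
```

```bash
python3 -m handwheel '0 0 0 0 0 0 -0.435;0 0 0 0 0 0 -0.435;0 0 0 0 0 0 -0.435;0 0 0 0 0 0 -0.435'
```

```text
time: 13.08
tool_pos: [475.5, -92.6, 75.2]
tcp_rot: [-3.141, 0.0, -0.012]
contact_force: [-0.0, 0.0, 0.6]
grip_width: 26.5
finger_force: 0.0
```

```bash
for i in 1 2; do python3 -m handwheel '0.0012 0.0408 0 0 0 -0.0191 -0.435;0.0049 0.0814 0 0 0 -0.0382 -0.435;0.011 0.1217 0 0 0 -0.0573 -0.435;0.0195 0.1616 0 0 0 -0.0764 -0.435;0.0304 0.201 0 0 0 -0.0955 -0.435;0.0436 0.2396 0 0 0 -0.1146 -0.435;0.0592 0.2773 0 0 0 -0.1337 -0.435;0.0769 0.314 0 0 0 -0.1528 -0.435'; done
python3 - <<'E'
from h import *
p=viewer.capture("top")
for t,z in(("handle",90),("press",10)):
  for r in viewer.recognise(t,p)[:1]:print(t,r["score"],r["centre"],at(p,r["centre"],z))
E
```

```text
time: 13.75
tool_pos: [482.8, -124.2, 75.1]
tcp_rot: [-3.141, 0.0, 0.471]
contact_force: [0.5, -0.1, -0.2]
grip_width: 25.9
finger_force: 0.2
time: 14.42
tool_pos: [503.8, -148.7, 75.1]
tcp_rot: [-3.141, -0.0, 0.951]
contact_force: [-0.3, 0.4, 0.4]
grip_width: 26.0
finger_force: 0.2
press 0.96 [306.6, 224.4] [540.61199507 -43.08383194  10.        ]
```

```bash
for i in 1 2; do python3 -m handwheel '0.0012 0.0408 0 0 0 -0.0191 -0.435;0.0049 0.0814 0 0 0 -0.0382 -0.435;0.011 0.1217 0 0 0 -0.0573 -0.435;0.0195 0.1616 0 0 0 -0.0764 -0.435;0.0304 0.201 0 0 0 -0.0955 -0.435;0.0436 0.2396 0 0 0 -0.1146 -0.435;0.0592 0.2773 0 0 0 -0.1337 -0.435;0.0769 0.314 0 0 0 -0.1528 -0.435'; done
```

```text
time: 15.23
tool_pos: [533.5, -160.5, 75.1]
tcp_rot: [-3.141, -0.0, 1.429]
contact_force: [0.2, -0.1, -0.2]
grip_width: 26.3
finger_force: 0.2
time: 15.9
tool_pos: [565.4, -157.5, 75.0]
tcp_rot: [-3.14, -0.001, 1.909]
contact_force: [-1.3, -0.9, 0.2]
grip_width: 25.5
finger_force: 1.1
```

```bash
for i in 1 2; do python3 -m handwheel '0.0012 0.0408 0 0 0 -0.0191 -0.435;0.0049 0.0814 0 0 0 -0.0382 -0.435;0.011 0.1217 0 0 0 -0.0573 -0.435;0.0195 0.1616 0 0 0 -0.0764 -0.435;0.0304 0.201 0 0 0 -0.0955 -0.435;0.0436 0.2396 0 0 0 -0.1146 -0.435;0.0592 0.2773 0 0 0 -0.1337 -0.435;0.0769 0.314 0 0 0 -0.1528 -0.435'; done
python3 - <<'E'
from h import *
p=viewer.capture("wrist");save(p,"w5.png");save(viewer.capture("scene"),"s5.png",(190,170,330,280),5)
E
```

```text
time: 16.57
tool_pos: [592.4, -140.3, 75.0]
tcp_rot: [-3.14, -0.001, 2.389]
contact_force: [-2.7, -3.8, 0.9]
grip_width: 26.0
finger_force: 1.8
time: 17.23
tool_pos: [608.2, -113.5, 75.1]
tcp_rot: [-3.139, -0.0, 2.869]
contact_force: [-2.7, -9.1, 0.9]
grip_width: 25.8
finger_force: 4.3
```

```bash
for i in 1 2 3; do python3 -m handwheel '0.0005 0.0272 0 0 0 -0.0127 -0.435;0.0022 0.0543 0 0 0 -0.0255 -0.435;0.0049 0.0814 0 0 0 -0.0382 -0.435;0.0087 0.1083 0 0 0 -0.0509 -0.435' | grep -E 'pos|rot|contact|finger'; done
```

```text
tool_pos: [610.5, -103.0, 75.1]
tcp_rot: [-3.139, -0.0, 3.028]
contact_force: [-0.8, -8.4, -0.4]
finger_force: 4.2
tool_pos: [611.2, -92.2, 75.1]
tcp_rot: [-3.139, -0.0, -3.096]
contact_force: [0.3, -7.8, -1.4]
finger_force: 4.2
tool_pos: [610.1, -81.2, 75.1]
tcp_rot: [-3.139, 0.0, -2.936]
contact_force: [1.2, -6.9, -1.1]
finger_force: 3.7
```

```bash
for i in 1 2; do python3 -m handwheel '0.0003 0.0204 0 0 0 -0.0095 -0.435;0.0012 0.0408 0 0 0 -0.0191 -0.435;0.0012 0.0408 0 0 0 -0.0191 -0.435' | grep -E 'pos|rot|contact|finger'; done
python3 - <<'E'
from h import *
p=viewer.capture("wrist");save(p,"w6.png")
print(viewer.recognise("cam_axis",p)[:1])
E
```

```text
tool_pos: [609.1, -76.3, 75.1]
tcp_rot: [-3.14, 0.0, -2.876]
contact_force: [1.6, -4.3, -1.7]
finger_force: 2.0
tool_pos: [607.8, -71.9, 75.1]
tcp_rot: [-3.141, 0.0, -2.816]
contact_force: [0.9, -3.2, -2.0]
finger_force: 1.5
[{'centre': [306.8, 125.0], 'score': 0.66}]
```

```bash
for i in 1 2; do python3 -m handwheel '0.0003 0.0204 0 0 0 -0.0095 -0.435;0.0012 0.0408 0 0 0 -0.0191 -0.435;0.0012 0.0408 0 0 0 -0.0191 -0.435' | grep -E 'pos|rot|contact|finger'; done
```

```text
tool_pos: [606.3, -67.6, 75.1]
tcp_rot: [3.141, -0.0, -2.756]
contact_force: [1.4, -0.4, -2.4]
finger_force: 0.9
tool_pos: [604.6, -63.5, 75.1]
tcp_rot: [3.141, -0.0, -2.696]
contact_force: [0.0, 0.9, 0.2]
finger_force: 0.3
```

View pics/w6.png

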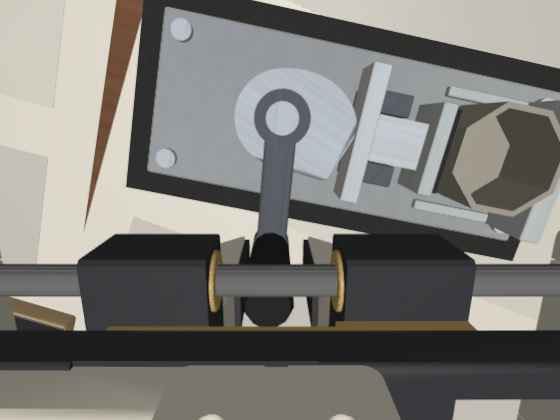

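```bash
for i in 1 2; do python3 -m handwheel '0.0003 0.0204 0 0 0 -0.0095 -0.435;0.0012 0.0408 0 0 0 -0.0191 -0.435;0.0012 0.0408 0 0 0 -0.0191 -0.435;0.0012 0.0408 0 0 0 -0.0191 -0.435' | grep -E 'pos|rot|contact|finger'; done
python3 - <<'E'
from h import *
p=viewer.capture("wrist");save(p,"w7.png",(200,30,560,270),2.2)
E
```

```text
tool_pos: [602.7, -60.0, 75.2]
tcp_rot: [3.141, -0.0, -2.638]
contact_force: [-0.5, -0.9, 0.6]
finger_force: 0.0
tool_pos: [600.8, -56.7, 75.3]
tcp_rot: [3.141, 0.0, -2.577]
contact_force: [-1.0, 0.7, -0.3]
finger_force: 0.5
```

View pics/w7.png

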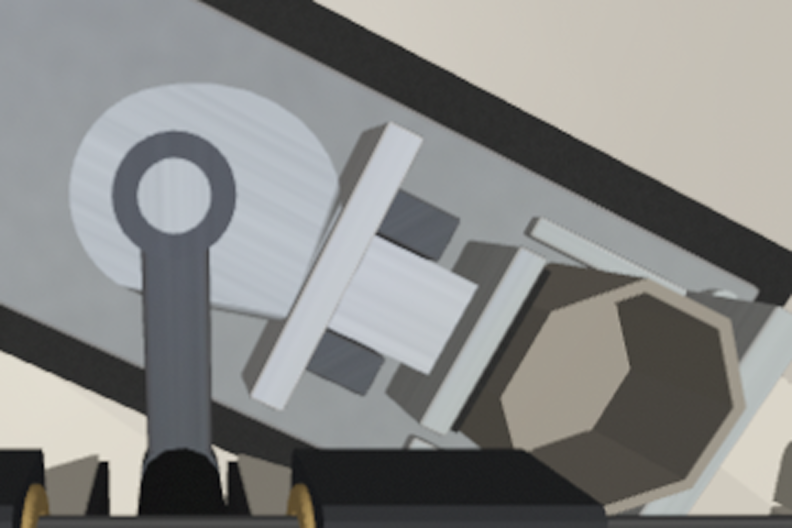

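```bash
for i in 1; do python3 -m handwheel '0.0003 0.0204 0 0 0 -0.0095 -0.435;0.0012 0.0408 0 0 0 -0.0191 -0.435;0.0012 0.0408 0 0 0 -0.0191 -0.435;0.0012 0.0408 0 0 0 -0.0191 -0.435' | grep -E 'pos|rot|contact|finger'; done
python3 -m handwheel '0 0 0 0 0 0 0;0 0 0 0 0 0 0;0 0 0 0 0 0 0;0 0 0 0 0 0 0;0 0 0 0 0 0 0;0 0 0 0 0 0 0'
python3 -m handwheel '0 0 -0.1 0 0 0 0;0 0 -0.3 0 0 0 0;0 0 -0.6 0 0 0 0;0 0 -0.8 0 0 0 0;0 0 -1 0 0 0 0;0 0 -1 0 0 0 0' | head -3
python3 - <<'E'
from h import *
p=viewer.capture("wrist");save(p,"w8.png")
E
```

```text
tool_pos: [598.7, -53.6, 75.3]
tcp_rot: [-3.142, 0.0, -2.517]
contact_force: [0.7, -0.8, -0.3]
finger_force: 0.0
time: 20.98
tool_pos: [598.6, -53.5, 75.2]
tcp_rot: [3.142, 0.0, -2.515]
contact_force: [0.5, -0.3, -0.1]
grip_width: 46.0
finger_force: 0.0
time: 21.48
tool_pos: [600.8, -54.0, 180.7]
tcp_rot: [-3.135, 0.006, -2.515]
```

View pics/w8.png

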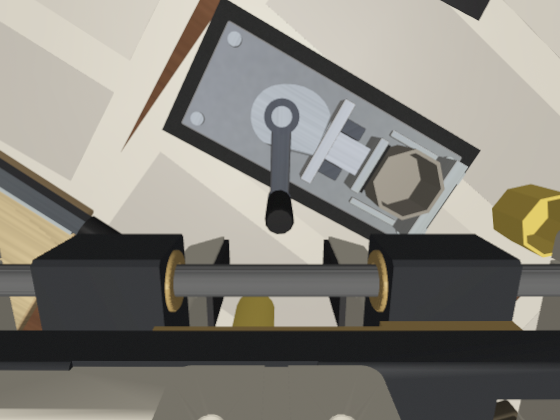

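The picture shows the flat square on the follower at about (318,140), the box clamped against the fence at (405,183), and the handle at (279,215) released, with the gripper clear.

```bash
python3 -m handwheel '0 0 0 0 0 0 0;0 0 0 0 0 0 0;0 0 0 0 0 0 0;0 0 0 0 0 0 0;0 0 0 0 0 0 0;0 0 0 0 0 0 0' | tail -3; python3 -c "
from plant import bot
print(bot.close_job())"
```

```text
contact_force: [0.1, -1.0, 0.3]
grip_width: 45.9
finger_force: 0.0
the job is handed in; nothing more can be done
None
```

I handed the job in at about 22 s: the box stands clamped in the nest, the crank is over its crest with the follower on the cam's flat, and the gripper is clear; the force at the tool stayed below about 10 N at each reading while turning, but no verdict came back.

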